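Roll the pipe stub into the sensor test cradle

TASK

Roll the thick copper pipe stub sideways along the bench and up the two entry ramps, so that it drops into the V of the test cradle, then push it lengthways along the V until its end is right up against the end stop. It is only to be rolled and pushed with the fingers, never picked up or lifted. Leave everything else on the bench where it is.

Things in the scene. Friction and masses are not known exactly. Their poses are not given: they have to be found in the camera images.
- pipe: the thick copper pipe stub, 42 mm outer diameter, 160 mm long, about 0.3 kg, lying on the bench before the ramps (on their -y side). Origin in its middle on its axis, 21 mm above the bench at the start. Its x axis runs along the pipe; y and z turn as it rolls. At the start up to 0.1 rad out of line with the cradle and 22 to 40 mm short of the end stop. It rolls square to its own axis; the ramps help to straighten it.
- cradle: aluminium V-cradle fixed to the bench: two V-saddles, each 30 mm wide, at x = -36 and +36 mm of its frame, on a thin plate. Origin on the bench straight below the middle of the pipe when home; x along the V, z up. The pipe rolls in from -y towards +y. Far V flank rises at 60 degrees to 45 mm high, block behind it to y = 50 mm, terminal box 22 mm high to y = 84 mm. The -x end of the V is open.
- ramp_foot (a point): where the two entry ramps start from the bench (point midway between them), 85 mm to -y of the cradle's origin; axes as the cradle's. The ramps rise straight at 16 degrees towards +y. Left alone on them the pipe may roll back down.
- crest (a point): top of the ramps (point midway between the saddles), 19 mm above the bench, 18 mm to -y of the cradle's origin; axes as the cradle's. A level edge 2 mm wide; beyond it the near V flank falls at 30 degrees to the V bottom, 5 mm high. Once over it the pipe drops home by itself.
- v_seat (a point): where the middle of the pipe is when it lies fully home: 33.7 mm above the cradle's origin; axes as the cradle's, x along the V. Pipe and cradle are smooth metal: rolling the pipe up the ramps takes up to about 10 N, sliding it along the V 1 to 3 N; it does not move when let go in the V
- stop_face (a point): point on the face of the end stop, at the height of the pipe's axis, 80 mm to +x of v_seat. The stop is an upright plate 10 mm thick, 52 mm high, 66 mm wide; its face looks to -x of the cradle, and the +x end of the pipe is to touch it.
- module_narrow: narrow white DIN-rail module with green terminal strips, 36 x 90 x 60 mm high, lying on the bench; origin under its middle; to be left alone
- module_wide: wide white DIN-rail module with green terminal strips, 72 x 90 x 60 mm high, lying on the bench; origin under its middle; to be left alone
- offcut: thin copper pipe offcut, 22 mm diameter, 55 mm tall, standing on its end; origin under its middle; to be left alone
- tee: brass tee fitting, 62 mm long, 32 mm wide, 48 mm high; origin under its middle; to be left alone
- thermostat: round black thermostat base with a white round circuit board on it, 84 mm diameter, 34 mm high; origin under its middle; to be left alone
- carton: flat orange and black product carton, 90 x 130 x 28 mm; origin under its middle; to be left alone
- screwdriver: screwdriver lying on the bench; origin on the bench under its middle; to be left alone
Not all that is in view belongs to the job. What is meant by the pipe is not blue or purple, and is the smaller of those in its own colour.

How it is judged:
On the way, in this order (a step that is already met when the one before it is completed fails the run):
1. the pipe has rolled about half a turn on its side (angle between pipe's own z axis and vertical above 2.3 rad and height (world z) of pipe below 0.045 m), for 0.02 s.
2. the pipe lies in the V of both saddles (y of pipe in the frame of cradle between -0.003 and 0.003 m and z of pipe in the frame of cradle between 0.0307 and 0.0367 m and angle between the x axis of pipe and the x axis of cradle, either way round below 0.04 rad), for 0.1 s.
At the end, for the whole second after the job is handed in: The pipe lies at rest in the V of both saddles (axis within 3 mm of its seat sideways and in height, within 0.04 rad of the V) with its end against the end stop (gap under 3 mm), and nothing else has been moved (all of step 2 and x of pipe in the frame of cradle between -0.003 and 0.003 m and linear speed of pipe below 0.02 m/s and angular speed of pipe below 0.3 rad/s); the robot touches nothing.
It fails at once if the pipe is lifted off the bench (more than 10 mm, outside the cradle) (height (world z) of pipe above 0.031 m and y of pipe in the frame of cradle below -0.105 m).
It fails at once if the pipe is lifted out of or over the cradle (more than about 12 mm above the crest of the ramps) (height (world z) of pipe above 0.052 m).
It fails at once if something else on the bench is moved more than 15 mm (distance of any of module_narrow, module_wide, offcut, tee, thermostat, carton, screwdriver from where it was at the start of the episode above 0.015 m).
It also fails if it takes over 48 s, if anything falls off the work surface, if the arm or the gripper's body presses on something with over 40 N, if the wrist force passes 120 N, or if a joint passes its speed limit or range.

ROBOT

A 6-joint arm with a two-finger parallel gripper is mounted at the origin on the work surface. World frame = base frame: x ahead of the robot, y to its left, z up, the work surface at z = 0. Lengths are in m, angles in rad, forces in N, time in s.
With the tool pointing down it reaches from about 0.35 to 0.85 m from the base axis. Payload 8.1 kg.
Tool frame: the origin (TCP) lies between the finger pads; the fingertips stand 11 mm ahead of it and the grasp point (between the pads) lies 8 mm behind it; z points along the fingers, y is the line along which they close (so a half turn about z gives the same grasp; the last joint's range is limited). The gripper opens to 85 mm and grips with 20 to 120 N. Pads are 22 mm wide; open, the fingers measure 114 mm over their backs; the gripper's body (76 mm by 85 mm) begins 54 mm behind the grasp point. The pads swing forward as they close: fully open they stand 13 mm farther back than shut.
Start: joints at [-1.329, 0.13, 1.488, -0, 1.523, -0.085], TCP at [0.193, -0.568, 0.242] pointing down, gripper open.
Joint ranges: [-2.96, 2.96], [-0.89, 2.26], [0.02, 2.5], [-1.34, 4.48], [0, 2.73], [-2.66, 2.66]. Speed limits (rad/s): [2.39, 2.39, 2.79, 3.14, 3.14, 3.14].

INTERFACE

Orientations are given as a unit quaternion [x, y, z, w].
In Python, from station import env, viewer, job_done gives the robot as it stands. The module is installed in compiled form; this text tells all that it offers.
- The arm moves only by the tool drive_tool, never from a script. Its argument "steps" is a list of rows, each an object with "travel": the shift along the tool's x, y, z in mm, a list of three; "delta_rot": the turn, a rotation vector about the tool's x, y, z in rad, a list of three. In form: [{"travel": [dx, dy, dz], "delta_rot": [ax, ay, az]}, ...]. A call has exactly 5 rows; each row shifts and turns the commanded pose from where the row before left it, along the tool's axes as they then stand; what a row does not reach is not made up. A row lasts 1/12 s, in which the tool goes at most 41.7 mm and 7.16 degrees, less where a joint would pass 70% of its speed; a pose out of reach is approached as far as the arm can. A call is refused whole if a number of a shift passes 41.7 or a number of a turn 0.125, either way. A call with a gripper value outside its range is refused whole. "grip" is the opening, from 0 (shut) to 1 (fully open), set as the call begins (left out, the last holds). The fingers move at their own pace and stop on an object; "squeeze" is the grip in N (left out, the last holds). Time passes only in rows, so rows that do not move let the fingers close, or fill a call up. It gives the time, the measured TCP pose, the force, the opening and the grip force at its end, in the units of the state.
- env.sense(): the state, without advancing time (a new reading comes with each control period).
- viewer.snapshot(name): name is "scene" or "top" or "wrist"; returns (picture, depth): 400x640x3 uint8, blue, green, red; 400x640 float32, m along the optical axis (not along the pixel's ray), 0 where there is no reading.
- viewer.get_calibration(name): a dict with "vertical_fov" (degrees; the focal length in pixels is half the picture's height over the tangent of half this angle, whatever the lens; pixels are square), "cx", "cy" (the principal point, pixels), "extrinsics" (4x4, takes a point from world to camera coordinates). Camera axes: x right, y down, z forward; pixel columns grow to the right and rows downward; lengths in m; the calibration is good to about 2 mm. The wrist camera is an equidistant fisheye: a pixel r from the principal point sees the ray r / f radians off the axis. A picture is of the moment at which its call begins: read the wrist's pose just before it. get_calibration takes no time and is no camera call; for the wrist camera it gives the pose at the moment of the call.
- job_done(): hands the job in; it is judged then, once.
The state is a dict: "time_s": time; "joint_positions": joint angles; "qvel": joint speeds; "tau": joint torques, N m; "tcp_pos": TCP position; "orientation": TCP orientation; "contact_force": force on the tool from outside, world axes, zero at the start; "torque": the same for the moment, N m; "grip_width": opening from 0.0 (shut) to 1.0 (fully open); "grasp_force": force on a finger pad.
Only numpy, scipy, OpenCV 4.12 (cv2) and the standard library are available. Lean on these libraries where they do the work, as an engineer would, in place of code of your own. Each camera call takes 0.05 s, during which the arm holds its last target. There are 200 camera calls.

## Working session

There is one attempt and no reset: what is moved stays moved. The work goes in short steps, Python scripts to look and compute and a tool call to move; the robot and the scene stay as the last step left them, time stands still between calls to the robot, and variables do not carry over. Pictures are saved under pics/ and viewed, at most 10 in all, crops included, and the job is handed in when it is done.

Besides the shell and the picture viewer there is one more tool, called after ">>>" by a JSON object that holds its "method" and its "body". drive_tool: Moves the arm, as the interface text tells. Its arguments: {"type":"object","properties":{"steps":{"type":"array","items":{"type":"object","properties":{"travel":{"type":"array","items":{"type":"number"}},"delta_rot":{"type":"array","items":{"type":"number"}}}}},"grip":{"type":"number"},"squeeze":{"type":"number"}},"required":["steps"]}

```bash
mkdir -p pics
cat > h.py <<'E'
import numpy as np, cv2
from station import env, viewer, job_done
def cal(n):
    c=viewer.get_calibration(n); f=200/np.tan(np.radians(c["vertical_fov"])/2); return f,c["cx"],c["cy"],np.array(c["extrinsics"])
def grab(n):
    p,d=viewer.snapshot(n); cv2.imwrite(f"pics/{n}_{int(env.sense()['time_s']*100)}.png",p); np.savez(f"{n}.npz",p=p,d=d); return p,d
def w(n,u,v,d):  # pinhole pixel+depth -> world
    f,cx,cy,E=cal(n); c=np.array([(u-cx)/f*d,(v-cy)/f*d,d]); return E[:3,:3].T@(c-E[:3,3])
def onz(n,u,v,z):
    f,cx,cy,E=cal(n); R=E[:3,:3]; o=-R.T@E[:3,3]; r=R.T@np.array([(u-cx)/f,(v-cy)/f,1]); return o+r*(z-o[2])/r[2]
E
python3 - <<'E'
from h import *
for n in("scene","top"):
    p,d=grab(n); print(n,cal(n))
s=env.sense(); print(s)
E
ls pics
```

```text
scene (np.float64(367.6550846613651), 316.38237570757053, 196.37990617394988, array([[ 0.83572586,  0.54911839, -0.00559252, -0.3946191 ],
       [ 0.40561607, -0.62412491, -0.66779016, -0.22570502],
       [-0.37018629,  0.55582109, -0.74432857,  1.34370945],
       [ 0.        ,  0.        ,  0.        ,  1.        ]]))
top (np.float64(388.9296834517175), 317.9940879752071, 199.124184254121, array([[ 2.17728127e-03, -9.99937518e-01, -1.09645043e-02,
        -9.21371238e-02],
       [-9.90426318e-01, -6.42926608e-04, -1.38040918e-01,
         5.66878402e-01],
       [ 1.38025243e-01,  1.11600875e-02, -9.90365834e-01,
         1.11773144e+00],
       [ 0.00000000e+00,  0.00000000e+00,  0.00000000e+00,
         1.00000000e+00]]))
{'time_s': 0.1, 'joint_positions': array([-1.32939745e+00,  1.31070033e-01,  1.48916393e+00,  8.14879393e-06,
        1.52299140e+00, -8.53965175e-02]), 'qvel': array([ 0.00055642, -0.00142661, -0.00214571, -0.000584  , -0.00039323,
        0.00150417]), 'tau': array([ 1.70384021e-03, -5.70952427e+01, -5.01937795e+01, -1.74616898e-04,
        8.09466757e-03, -6.30303916e-06]), 'tcp_pos': array([ 0.19251942, -0.56778081,  0.24136218]), 'orientation': array([ 9.86679975e-01,  1.62671329e-01, -5.95549971e-05, -8.14191270e-04]), 'contact_force': array([-0.03808479, -0.1220041 ,  0.38637418]), 'torque': array([ 0.00722271,  0.0170867 , -0.02914469]), 'grasp_force': 0.0, 'grip_width': 0.9984728734040323}
scene_5.png
top_10.png
```

View pics/scene_5.png

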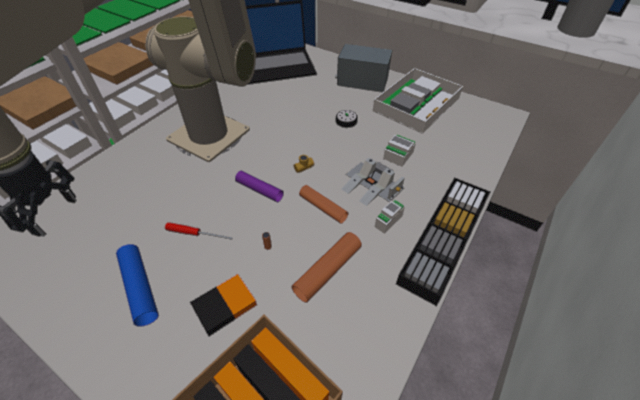

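View pics/top_10.png

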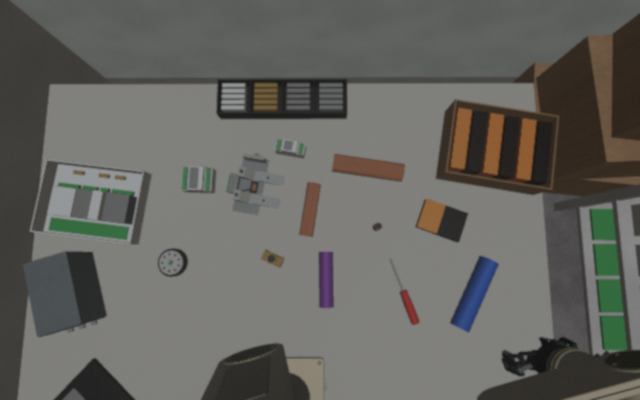

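The copper-coloured pipes in the top view are the small one at (310,209) and the large one at (368,167). The purple one (326,280) and the blue one (475,293) are excluded. The small copper one fits the description, so I'll confirm it in an enlarged crop.

Run:
```python
from h import *
p=np.load("top.npz")["p"]; q=np.load("scene.npz")["p"]
cv2.imwrite("pics/c1.png",cv2.resize(p[140:260,210:350],None,fx=5,fy=5,interpolation=cv2.INTER_CUBIC))
cv2.imwrite("pics/c2.png",cv2.resize(q[135:240,285:425],None,fx=5,fy=5,interpolation=cv2.INTER_CUBIC))
```

```text
(no output)
```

View pics/c1.png

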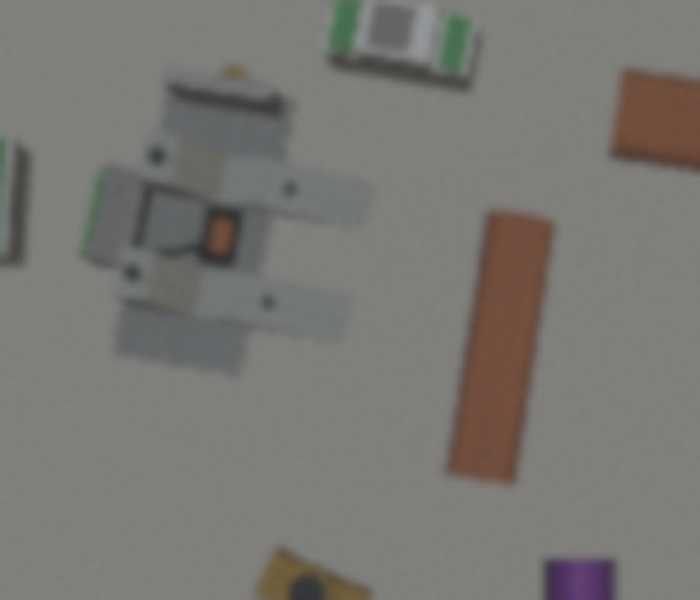

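View pics/c2.png

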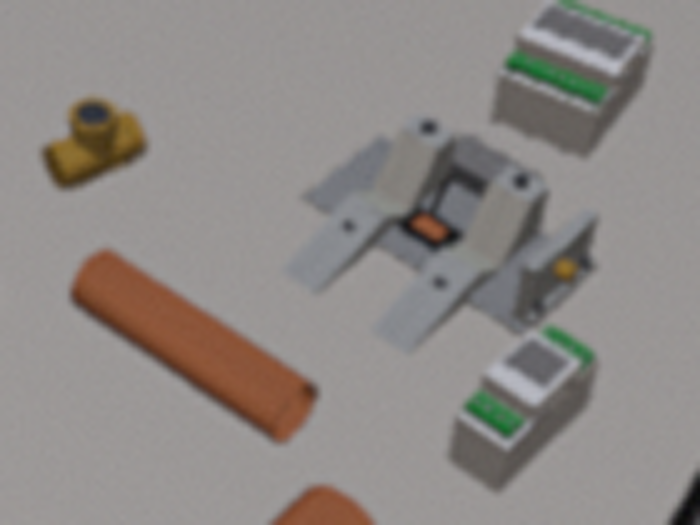

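The top crop shows the small copper pipe (corners 488,212 / 553,220 / 515,482 / 447,474). The ramp feet are at (370,205) and (349,319), and the stop plate is at the top of the cradle (170,75)-(285,105). Next I'll measure these.

Run:
```python
from h import *
d=np.load("top.npz")["d"]
def P(u,v,z): return onz("top",(u+.5)/5-.5+210,(v+.5)/5-.5+140,z)
for n,u,v,z in [("pa",488,212,.021),("pb",553,220,.021),("pc",515,482,.021),("pd",447,474,.021),("r1a",373,183,0),("r1b",368,227,0),("r2a",352,296,0),("r2b",346,342,0),("plate",115,355,.003),("plate2",241,375,.003),("stopR",297,100,.052),("stopL",168,70,.052),
 ("blk1",158,133,.045),("blk2",120,300,.045),("tee",307,588,.048),("mod",328,62,.03),("mod2",470,88,0)]:
    print(n,P(u,v,z).round(4))
# pipe via colour in depth
f,cx,cy,E=cal("top")
def cloud(u0,u1,v0,v1):
    v,u=np.mgrid[v0:v1,u0:u1]; dd=d[v0:v1,u0:u1]; c=np.stack([(u-cx)/f*dd,(v-cy)/f*dd,dd],-1); return (c-E[:3,3])@E[:3,:3]
W=cloud(298,324,178,242); m=W[...,2]>.015; X=W[m]; c=X.mean(0); uu,s,vt=np.linalg.svd(X[:,:2]-c[:2],full_matrices=False); print("pipe",c,vt[0],((X[:,:2]-c[:2])@vt[0]).min(),((X[:,:2]-c[:2])@vt[0]).max(),X[:,2].max())
C=cloud(225,290,150,216); 
for zr in((.012,.025),(.04,.06)):
  m=(C[...,2]>zr[0])&(C[...,2]<zr[1]); print(zr,m.sum())
h=(C[::3,::3,2]*1000).astype(int); print(h)
```

```text
pa [ 0.622  -0.0582  0.021 ]
pb [ 0.6171 -0.0977  0.021 ]
pc [ 0.4585 -0.0753  0.021 ]
pd [ 0.4632 -0.0347  0.021 ]
r1a [0.6442 0.0141 0.    ]
r1b [0.6165 0.0168 0.    ]
r2a [0.5733 0.0261 0.    ]
r2b [0.5448 0.0293 0.    ]
plate [0.5364 0.1704 0.003 ]
plate2 [0.5241 0.0929 0.003 ]
stopR [0.6842 0.0551 0.052 ]
stopL [0.7027 0.1328 0.052 ]
blk1 [0.6657 0.1392 0.045 ]
blk2 [0.5646 0.1588 0.045 ]
tee [0.396  0.0442 0.048 ]
mod [0.7134 0.0397 0.03  ]
mod2 [ 0.7046 -0.0457  0.    ]
pipe [ 0.53640775 -0.06548173  0.04244521] [-0.99153057  0.12987353] -0.08212038728356463 0.12290439480015893 1.184205204988693
(0.012, 0.025) 521
(0.04, 0.06) 274
[[  -1   -2   -5   -3   -1    0    0    0   -1    0    0    3    2   -5
     0   -2    0   40   51   60   60   60]
 [   0   -2    0    2    1    1    2   -1    0    1   36   -3   -1    0
     0   -1    4   10   17   25   33   39]
 [  -4    0   -1    0    1    0   52   47   50   53   53   48   -3   -5
    -3    0   -2    1    0   -3   -7    1]
 [   2   -1    3    0   -2   -1    6   22   27   39   44   53   52   37
     0    0   -1   -1    0    0   -2 
[... 1376 characters left out ...]
 -2    3]
 [   2   -1   -3   40   40   38   26   17    6    5   16   15   16   12
     9    9   10    0   -6   -2    0    1]
 [  -5    3   -1   -1    6   31   23   16    6   11   17   16   15   13
    11   11    3    0    0   -5    0   -3]
 [  -1   -3   -2    4    0    1    3    7    3    2   12   19   18   15
     7    8    3    2   -2   -2    0    2]
 [  -4    0   -2    0    3    4    0    4    1    2    2    6    0    0
    -6    5    0    2   -1   -2   -4    0]
 [   2    0   -6    2    2    5    7    0    1    1    3    4   -2    2
    -5   -2   -1    0   -2    2   -2    0]
 [  -4    0   -2   -1    1   -4    3    2    0    6    3    0    2   -2
     2   -4    1    1    0    0   -1    0]]
```

Measured poses:
- Pipe centre is about (0.540,-0.0665), yaw -0.145. The corner distance gives a 160 mm length, as expected.
- Cradle origin is about (0.609,0.105), yaw -0.175. The saddle spacing measures 72 mm, as expected.
- In the cradle frame the pipe is at x≈-38, y≈-181 mm.

I'll push with both open fingers spanning the pipe, tool y along its axis. First I turn the tool.

>>> {"method": "drive_tool", "body": {"steps": [{"travel": [0,0,0],"delta_rot": [0,0,-0.12]},{"travel": [0,0,0],"delta_rot": [0,0,-0.12]},{"travel": [0,0,0],"delta_rot": [0,0,-0.12]},{"travel": [0,0,0],"delta_rot": [0,0,-0.12]},{"travel": [0,0,0],"delta_rot": [0,0,-0.12]}], "grip": 1}}

```text
time_s: 0.52
tcp_pos: [0.1926, -0.5679, 0.2416]
orientation: [0.893, 0.45, 0.0, -0.001]
contact_force: [0.5, -1.4, 0.1]
grip_width: 0.997
grasp_force: 0.0
```

>>> {"method": "drive_tool", "body": {"steps": [{"travel": [0,0,0],"delta_rot": [0,0,-0.12]},{"travel": [0,0,0],"delta_rot": [0,0,-0.12]},{"travel": [0,0,0],"delta_rot": [0,0,-0.12]},{"travel": [0,0,0],"delta_rot": [0,0,-0.12]},{"travel": [0,0,0],"delta_rot": [0,0,0]}]}}

```text
time_s: 0.93
tcp_pos: [0.1926, -0.5679, 0.2417]
orientation: [0.761, 0.649, 0.0, -0.0]
contact_force: [-0.4, -0.2, -0.2]
grip_width: 1.002
grasp_force: 0.0
```

>>> {"method": "drive_tool", "body": {"steps": [{"travel": [25,13,8],"delta_rot": [0,0,0]},{"travel": [25,13,8],"delta_rot": [0,0,0]},{"travel": [25,13,8],"delta_rot": [0,0,0]},{"travel": [25,13,8],"delta_rot": [0,0,0]},{"travel": [25,13,8],"delta_rot": [0,0,0]}]}}

```text
time_s: 1.35
tcp_pos: [0.2776, -0.4543, 0.2016]
orientation: [0.764, 0.645, 0.0, -0.0]
contact_force: [-0.4, -0.7, 0.6]
grip_width: 0.999
grasp_force: 0.0
```

>>> {"method": "drive_tool", "body": {"steps": [{"travel": [25,13,8],"delta_rot": [0,0,0]},{"travel": [25,13,8],"delta_rot": [0,0,0]},{"travel": [25,13,8],"delta_rot": [0,0,0]},{"travel": [25,13,8],"delta_rot": [0,0,0]},{"travel": [25,13,8],"delta_rot": [0,0,0]}]}}

```text
time_s: 1.77
tcp_pos: [0.3622, -0.3415, 0.1617]
orientation: [0.764, 0.645, 0.0, -0.0]
contact_force: [-0.3, -1.5, 0.0]
grip_width: 1.0
grasp_force: 0.0
```

>>> {"method": "drive_tool", "body": {"steps": [{"travel": [25,13,8],"delta_rot": [0,0,0]},{"travel": [25,13,8],"delta_rot": [0,0,0]},{"travel": [25,13,8],"delta_rot": [0,0,0]},{"travel": [25,13,8],"delta_rot": [0,0,0]},{"travel": [25,13,8],"delta_rot": [0,0,0]}]}}

```text
time_s: 2.18
tcp_pos: [0.4467, -0.2288, 0.1218]
orientation: [0.764, 0.645, -0.0, -0.0]
contact_force: [-0.6, 0.1, 0.7]
grip_width: 1.001
grasp_force: 0.0
```

>>> {"method": "drive_tool", "body": {"steps": [{"travel": [24.5,13,10.5],"delta_rot": [0,0,0]},{"travel": [24.5,13,10.5],"delta_rot": [0,0,0]},{"travel": [24.5,13,10.5],"delta_rot": [0,0,0]},{"travel": [24.5,13,10.5],"delta_rot": [0,0,0]},{"travel": [24.5,13,10.5],"delta_rot": [0,0,0]}]}}

```text
time_s: 2.6
tcp_pos: [0.5308, -0.1186, 0.0691]
orientation: [0.764, 0.645, -0.0, -0.0]
contact_force: [-0.4, 0.1, 0.4]
grip_width: 1.0
grasp_force: 0.0
```

>>> {"method": "drive_tool", "body": {"steps": [{"travel": [0,0,6],"delta_rot": [0,0,0]},{"travel": [0,0,6],"delta_rot": [0,0,0]},{"travel": [0,0,6],"delta_rot": [0,0,0]},{"travel": [0,0,6],"delta_rot": [0,0,0]},{"travel": [0,0,6],"delta_rot": [0,0,0]}]}}

```text
time_s: 3.02
tcp_pos: [0.53, -0.1208, 0.0394]
orientation: [0.763, 0.646, -0.0, 0.0]
contact_force: [-0.9, -0.1, -0.4]
grip_width: 1.003
grasp_force: 0.0
```

Run:
```python
from h import *
p,d=grab("scene"); print(env.sense()["tcp_pos"])
f,cx,cy,E=cal("scene"); a=E[:3,:3]@env.sense()["tcp_pos"]+E[:3,3]; u,v=int(a[0]/a[2]*f+cx),int(a[1]/a[2]*f+cy); print(u,v,a)
u0,v0=u-60,v-60
cv2.imwrite("pics/c3.png",cv2.resize(p[v0:v0+100,u0:u0+140],None,fx=5,fy=5,interpolation=cv2.INTER_CUBIC)); print(u0,v0)
```

```text
[ 0.52918619 -0.12048711  0.03813882]
309 209 [-0.0187395   0.03867168  1.05245488]
249 149
```

View pics/c3.png

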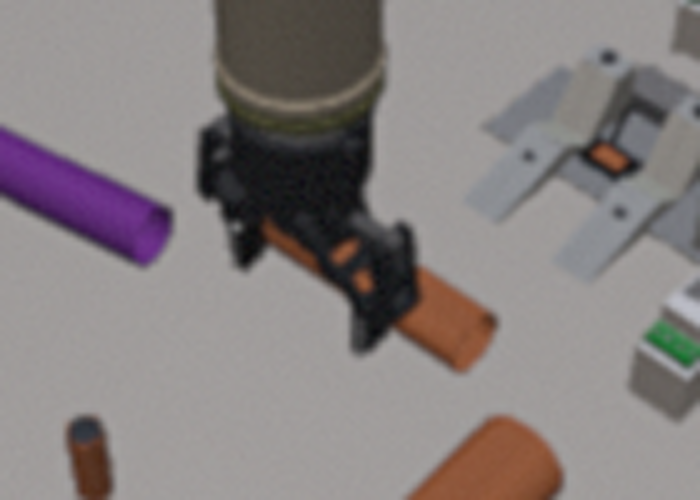

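Run:
```python
from h import *
f,cx,cy,E=cal("scene"); t=env.sense()["tcp_pos"]; ex=np.array([.1675,.986,0]); ey=np.array([.986,-.1675,0])
for s in(50,-50):
 for dx in(-8,0,8):
  for z in(.02,.03,.04):
   q=t+ex*dx/1000+ey*s/1000; q[2]=z; a=E[:3,:3]@q+E[:3,3]; print(s,dx,z,((a[0]/a[2]*f+cx-249)*5).round(),((a[1]/a[2]*f+cy-149)*5).round())
```

```text
50 -8 0.02 359.0 379.0
50 -8 0.03 359.0 368.0
50 -8 0.04 359.0 357.0
50 0 0.02 369.0 371.0
50 0 0.03 369.0 360.0
50 0 0.04 369.0 349.0
50 8 0.02 378.0 363.0
50 8 0.03 378.0 352.0
50 8 0.04 378.0 341.0
-50 -8 0.02 234.0 288.0
-50 -8 0.03 233.0 277.0
-50 -8 0.04 232.0 265.0
-50 0 0.02 244.0 280.0
-50 0 0.03 243.0 269.0
-50 0 0.04 242.0 258.0
-50 8 0.02 253.0 273.0
-50 8 0.03 252.0 261.0
-50 8 0.04 252.0 250.0
```

The crop shows the fingers straddling the pipe along its axis. The tips, at (362,352) and (243,268), work out to about TCP height when open. I'll descend 25 mm and push slowly.

>>> {"method": "drive_tool", "body": {"steps": [{"travel": [0,0,5],"delta_rot": [0,0,0]},{"travel": [0,0,5],"delta_rot": [0,0,0]},{"travel": [0,0,5],"delta_rot": [0,0,0]},{"travel": [0,0,5],"delta_rot": [0,0,0]},{"travel": [0,0,5],"delta_rot": [0,0,0]}]}}

```text
time_s: 3.48
tcp_pos: [0.5304, -0.1199, 0.0144]
orientation: [0.763, 0.647, 0.0, 0.0]
contact_force: [-0.3, 0.0, -0.4]
grip_width: 1.003
grasp_force: 0.0
```

>>> {"method": "drive_tool", "body": {"steps": [{"travel": [4,0,0],"delta_rot": [0,0,0]},{"travel": [4,0,0],"delta_rot": [0,0,0]},{"travel": [4,0,0],"delta_rot": [0,0,0]},{"travel": [4,0,0],"delta_rot": [0,0,0]},{"travel": [4,0,0],"delta_rot": [0,0,0]}]}}

```text
time_s: 3.9
tcp_pos: [0.534, -0.0996, 0.0152]
orientation: [0.763, 0.647, 0.0, 0.0]
contact_force: [-0.0, 0.7, -0.4]
grip_width: 0.997
grasp_force: 0.0
```

>>> {"method": "drive_tool", "body": {"steps": [{"travel": [4,0,0],"delta_rot": [0,0,0]},{"travel": [4,0,0],"delta_rot": [0,0,0]},{"travel": [4,0,0],"delta_rot": [0,0,0]},{"travel": [4,0,0],"delta_rot": [0,0,0]},{"travel": [4,0,0],"delta_rot": [0,0,0]}]}}

```text
time_s: 4.32
tcp_pos: [0.537, -0.08, 0.0148]
orientation: [0.763, 0.647, 0.0, 0.0]
contact_force: [0.8, 0.7, 0.2]
grip_width: 1.0
grasp_force: 0.0
```

>>> {"method": "drive_tool", "body": {"steps": [{"travel": [5,0,0],"delta_rot": [0,0,0]},{"travel": [5,0,0],"delta_rot": [0,0,0]},{"travel": [5,0,0],"delta_rot": [0,0,0]},{"travel": [5,0,0],"delta_rot": [0,0,0]},{"travel": [5,0,0],"delta_rot": [0,0,0]}]}}

```text
time_s: 4.73
tcp_pos: [0.5411, -0.0552, 0.0148]
orientation: [0.763, 0.647, 0.0, -0.0]
contact_force: [0.5, -0.7, 0.3]
grip_width: 0.995
grasp_force: 0.0
```

Run:
```python
from h import *
p,d=grab("top"); t=env.sense(); print(t["tcp_pos"],t["contact_force"])
cv2.imwrite("pics/c4.png",cv2.resize(p[140:260,210:350],None,fx=5,fy=5,interpolation=cv2.INTER_CUBIC))
```

```text
[ 0.54114631 -0.0544293   0.01477578] [-0.07877496  0.11686319 -0.40329189]
```

View pics/c4.png

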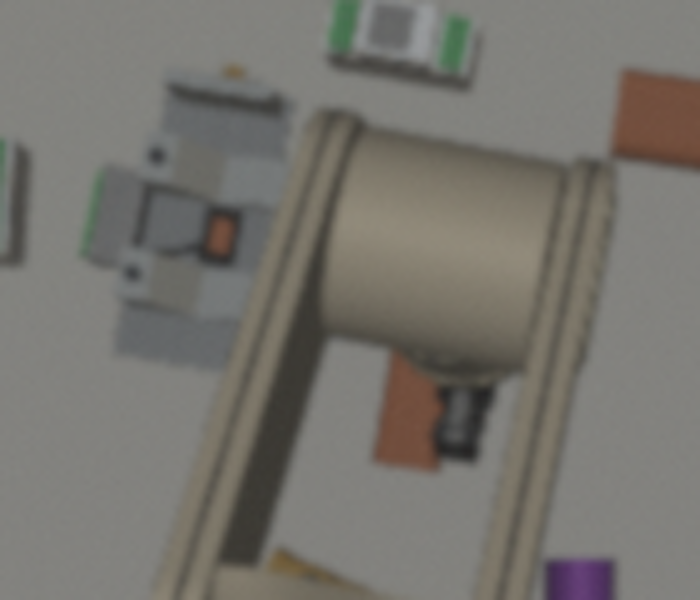

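The pipe rolls ahead of the fingers and stays square, with its near end at (375-440,465). I continue level to the ramps.

>>> {"method": "drive_tool", "body": {"steps": [{"travel": [5,0,0],"delta_rot": [0,0,0]},{"travel": [5,0,0],"delta_rot": [0,0,0]},{"travel": [5,0,0],"delta_rot": [0,0,0]},{"travel": [5,0,0],"delta_rot": [0,0,0]},{"travel": [5,0,0],"delta_rot": [0,0,0]}]}}

```text
time_s: 5.2
tcp_pos: [0.5451, -0.0306, 0.0148]
orientation: [0.763, 0.647, 0.0, 0.0]
contact_force: [-0.7, -0.8, -0.0]
grip_width: 1.001
grasp_force: 0.0
```

>>> {"method": "drive_tool", "body": {"steps": [{"travel": [5,0,0],"delta_rot": [0,0,0]},{"travel": [5,0,0],"delta_rot": [0,0,0]},{"travel": [5,0,0],"delta_rot": [0,0,0]},{"travel": [5,0,0],"delta_rot": [0,0,0]},{"travel": [5,0,0],"delta_rot": [0,0,0]}]}}

```text
time_s: 5.62
tcp_pos: [0.5492, -0.0059, 0.0148]
orientation: [0.763, 0.647, -0.0, 0.0]
contact_force: [-0.7, -2.1, 0.9]
grip_width: 0.999
grasp_force: 1.4
```

>>> {"method": "drive_tool", "body": {"steps": [{"travel": [5,0,-1.4],"delta_rot": [0,0,0]},{"travel": [5,0,-1.4],"delta_rot": [0,0,0]},{"travel": [5,0,-1.4],"delta_rot": [0,0,0]},{"travel": [5,0,-1.4],"delta_rot": [0,0,0]},{"travel": [5,0,-1.4],"delta_rot": [0,0,0]}]}}

```text
time_s: 6.03
tcp_pos: [0.5534, 0.0186, 0.0221]
orientation: [0.763, 0.647, 0.0, 0.0]
contact_force: [0.1, -2.6, 2.0]
grip_width: 1.0
grasp_force: 1.2
```

>>> {"method": "drive_tool", "body": {"steps": [{"travel": [4,0,-1.2],"delta_rot": [0,0,0]},{"travel": [4,0,-1.2],"delta_rot": [0,0,0]},{"travel": [4,0,-1.2],"delta_rot": [0,0,0]},{"travel": [4,0,-1.2],"delta_rot": [0,0,0]},{"travel": [4,0,-1.2],"delta_rot": [0,0,0]}]}}

```text
time_s: 6.45
tcp_pos: [0.5565, 0.0383, 0.0279]
orientation: [0.763, 0.647, -0.0, -0.0]
contact_force: [-0.1, -1.8, 1.2]
grip_width: 0.997
grasp_force: 1.2
```

Run:
```python
from h import *
p,d=grab("scene"); t=env.sense(); print(t["tcp_pos"],t["contact_force"])
cv2.imwrite("pics/c5.png",cv2.resize(p[135:240,285:425],None,fx=5,fy=5,interpolation=cv2.INTER_CUBIC))
```

```text
[0.5567592  0.03908454 0.02815507] [ 0.577297    0.02422266 -0.45040918]
```

View pics/c5.png

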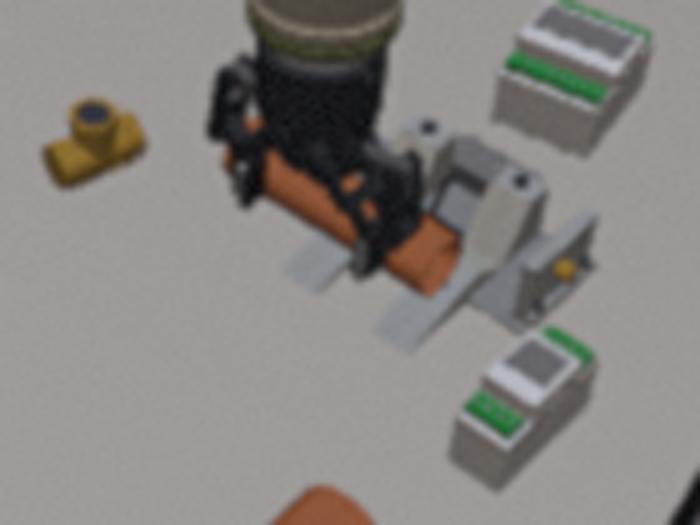

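The pipe sits on both ramps, with its right end at (440,265). I continue over the crest.

>>> {"method": "drive_tool", "body": {"steps": [{"travel": [4,0,-1],"delta_rot": [0,0,0]},{"travel": [4,0,-1],"delta_rot": [0,0,0]},{"travel": [4,0,-1],"delta_rot": [0,0,0]},{"travel": [4,0,-1],"delta_rot": [0,0,0]},{"travel": [4,0,-1],"delta_rot": [0,0,0]}]}}

```text
time_s: 6.92
tcp_pos: [0.5598, 0.0581, 0.0329]
orientation: [0.763, 0.647, 0.0, -0.0]
contact_force: [-0.1, -1.9, 1.3]
grip_width: 1.003
grasp_force: 0.7
```

>>> {"method": "drive_tool", "body": {"steps": [{"travel": [2,0,0],"delta_rot": [0,0,0]},{"travel": [2,0,0],"delta_rot": [0,0,0]},{"travel": [2,0,0],"delta_rot": [0,0,0]},{"travel": [2,0,0],"delta_rot": [0,0,0]},{"travel": [2,0,0],"delta_rot": [0,0,0]}]}}

```text
time_s: 7.33
tcp_pos: [0.5613, 0.0678, 0.0326]
orientation: [0.763, 0.647, -0.0, -0.0]
contact_force: [0.3, -0.3, 0.3]
grip_width: 0.996
grasp_force: 0.0
```

```bash
cat > pipe.py <<'E'
from h import *
p,d=grab("scene"); t=env.sense(); print(t["time_s"],t["tcp_pos"],t["contact_force"])
f,cx,cy,E=cal("scene"); hsv=cv2.cvtColor(p,cv2.COLOR_BGR2HSV)
v,u=np.mgrid[0:400,0:640]; c=np.stack([(u-cx)/f*d,(v-cy)/f*d,d],-1); W=(c-E[:3,3])@E[:3,:3]
m=(hsv[...,0]<14)&(hsv[...,1]>110)&(W[...,2]>.02)&(W[...,2]<.08)&(W[...,1]>-.0)&(W[...,1]<.25)&(W[...,0]>.4)&(W[...,0]<.75)
O=np.array([.609,.105]); X=W[m]; q=(X[:,:2]-O)
x=q@[.985,-.174]*1000; y=q@[.174,.985]*1000; z=X[:,2]*1000
print(m.sum(),"x",np.percentile(x,[1,99]).round(1),"y",np.percentile(y,[2,50,98]).round(1),"z",np.percentile(z,[2,50,95]).round(1))
# ridge (top line) slope
k=z>np.percentile(z,60); print("ridge y vs x",np.polyfit(x[k],y[k],1).round(3),"z",np.median(z[k]))
cv2.imwrite("pics/c6.png",cv2.resize(p[135:240,285:425],None,fx=5,fy=5,interpolation=cv2.INTER_CUBIC))
E
python3 pipe.py
```

```text
7.3833 [0.56133029 0.06812736 0.03267137] [ 0.1103052   0.09967877 -0.50281198]
263 x [-115.2   38.5] y [-36.  -23.7  11.5] z [21.1 48.4 59.4]
ridge y vs x [  0.071 -14.446] z 56.429560299761356
```

Contact was lost at the end of the push, so the pipe seems to have dropped in. I'll back off, rise, shut the fingers and check.

>>> {"method": "drive_tool", "body": {"steps": [{"travel": [-10,0,0],"delta_rot": [0,0,0]},{"travel": [-10,0,0],"delta_rot": [0,0,0]},{"travel": [0,0,-25],"delta_rot": [0,0,0]},{"travel": [0,0,-30],"delta_rot": [0,0,0]},{"travel": [0,0,-30],"delta_rot": [0,0,0]}]}}

```text
time_s: 7.8
tcp_pos: [0.5568, 0.0464, 0.1177]
orientation: [0.763, 0.646, -0.001, -0.001]
contact_force: [1.2, 0.1, -0.1]
grip_width: 1.001
grasp_force: 0.0
```

>>> {"method": "drive_tool", "body": {"steps": [{"travel": [0,-20,0],"delta_rot": [0,0,0]},{"travel": [0,-20,0],"delta_rot": [0,0,0]},{"travel": [0,-25,0],"delta_rot": [0,0,0]},{"travel": [0,-25,0],"delta_rot": [0,0,0]},{"travel": [0,-25,0],"delta_rot": [0,0,0]}], "grip": 0}}

```text
time_s: 8.22
tcp_pos: [0.4434, 0.0656, 0.1176]
orientation: [0.763, 0.646, -0.0, 0.0]
contact_force: [0.7, 1.7, 0.9]
grip_width: 0.3
grasp_force: 0.0
```

```bash
python3 pipe.py
```

```text
8.2667 [0.43888696 0.06639873 0.11607014] [ 1.61164224  1.50109646 -0.94813715]
560 x [-118.1   35.9] y [-23.4 -13.1  14.3] z [24.  49.1 56. ]
ridge y vs x [-0.042 -5.316] z 53.80824993056779
```

View pics/c6.png

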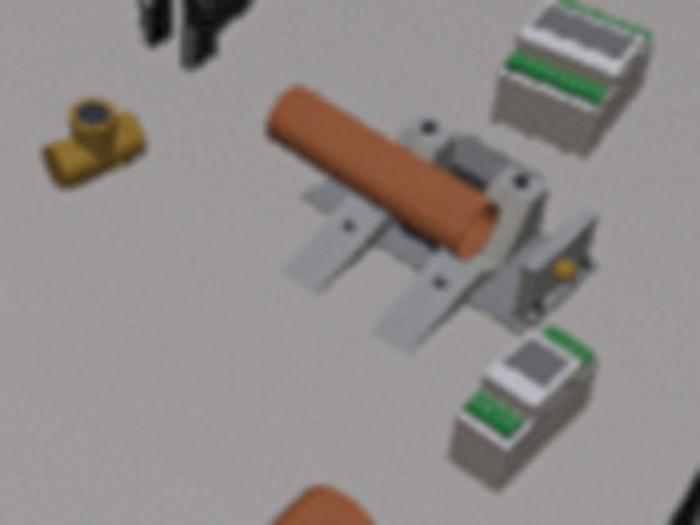

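The pipe lies in the V (left end at (285,105), right end at (475,235)), about 40 mm short of the stop. Now I go behind its -x end.

>>> {"method": "drive_tool", "body": {"steps": [{"travel": [13.5,0,0],"delta_rot": [0,0,0]},{"travel": [13.5,0,0],"delta_rot": [0,0,0]},{"travel": [13.5,0,0],"delta_rot": [0,0,0]},{"travel": [13.5,0,0],"delta_rot": [0,0,0]},{"travel": [13.5,0,0],"delta_rot": [0,0,0]}]}}

```text
time_s: 8.68
tcp_pos: [0.4558, 0.1327, 0.1178]
orientation: [0.763, 0.646, 0.0, 0.0]
contact_force: [0.1, -0.1, 0.1]
grip_width: 0.003
grasp_force: 0.0
```

>>> {"method": "drive_tool", "body": {"steps": [{"travel": [0,0,16],"delta_rot": [0,0,0]},{"travel": [0,0,16],"delta_rot": [0,0,0]},{"travel": [0,0,16],"delta_rot": [0,0,0]},{"travel": [0,0,16],"delta_rot": [0,0,0]},{"travel": [0,0,16],"delta_rot": [0,0,0]}]}}

```text
time_s: 9.1
tcp_pos: [0.4558, 0.1322, 0.0371]
orientation: [0.763, 0.647, 0.0, 0.0]
contact_force: [0.0, -0.5, -0.2]
grip_width: 0.001
grasp_force: 0.0
```

>>> {"method": "drive_tool", "body": {"steps": [{"travel": [0,4,0],"delta_rot": [0,0,0]},{"travel": [0,4,0],"delta_rot": [0,0,0]},{"travel": [0,4,0],"delta_rot": [0,0,0]},{"travel": [0,4,0],"delta_rot": [0,0,0]},{"travel": [0,4,0],"delta_rot": [0,0,0]}]}}

```text
time_s: 9.52
tcp_pos: [0.4769, 0.1299, 0.0391]
orientation: [0.763, 0.647, 0.001, 0.0]
contact_force: [-1.3, -0.3, 0.7]
grip_width: -0.003
grasp_force: 0.8
```

>>> {"method": "drive_tool", "body": {"steps": [{"travel": [0,4,0],"delta_rot": [0,0,0]},{"travel": [0,4,0],"delta_rot": [0,0,0]},{"travel": [0,4,0],"delta_rot": [0,0,0]},{"travel": [0,4,0],"delta_rot": [0,0,0]},{"travel": [0,4,0],"delta_rot": [0,0,0]}]}}

```text
time_s: 9.93
tcp_pos: [0.4955, 0.1267, 0.0378]
orientation: [0.763, 0.647, -0.0, -0.0]
contact_force: [-0.7, -0.1, 1.5]
grip_width: 0.0
grasp_force: 0.7
```

>>> {"method": "drive_tool", "body": {"steps": [{"travel": [0,3,0],"delta_rot": [0,0,0]},{"travel": [0,3,0],"delta_rot": [0,0,0]},{"travel": [0,2,0],"delta_rot": [0,0,0]},{"travel": [0,2,0],"delta_rot": [0,0,0]},{"travel": [0,2,0],"delta_rot": [0,0,0]}]}}

```text
time_s: 10.35
tcp_pos: [0.507, 0.1247, 0.0377]
orientation: [0.763, 0.647, -0.0, -0.0]
contact_force: [-0.7, -0.5, 0.3]
grip_width: -0.0
grasp_force: 0.7
```

```bash
python3 pipe.py
```

```text
10.4 [0.50745117 0.12466773 0.03784312] [-1.22189326 -0.60423026  0.23004781]
585 x [-88.   69.8] y [-22.5 -12.9  12.2] z [28.3 49.7 55.9]
ridge y vs x [-3.000e-03 -3.572e+00] z 53.753146004301286
```

View pics/c6.png

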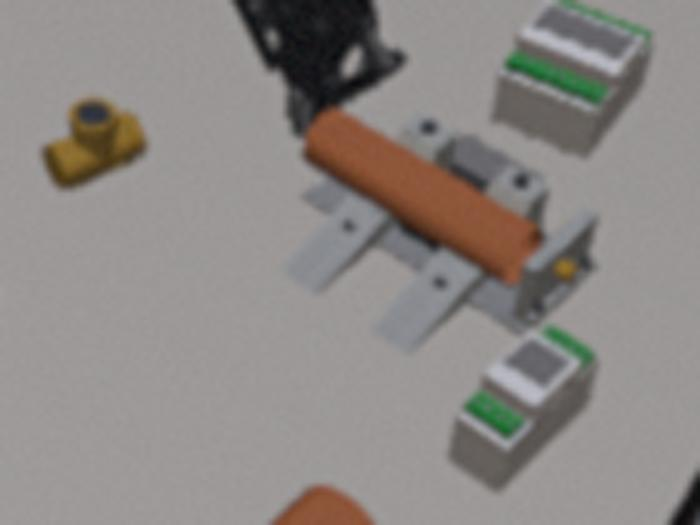

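The pipe's end at (525,265) is nearly at the stop. I'll creep forward until the force rises.

>>> {"method": "drive_tool", "body": {"steps": [{"travel": [0,1,0],"delta_rot": [0,0,0]},{"travel": [0,1,0],"delta_rot": [0,0,0]},{"travel": [0,1,0],"delta_rot": [0,0,0]},{"travel": [0,1,0],"delta_rot": [0,0,0]},{"travel": [0,1,0],"delta_rot": [0,0,0]}]}}

```text
time_s: 10.82
tcp_pos: [0.512, 0.1239, 0.0378]
orientation: [0.763, 0.647, -0.0, -0.0]
contact_force: [-0.8, 0.2, 0.5]
grip_width: 0.0
grasp_force: 0.6
```

>>> {"method": "drive_tool", "body": {"steps": [{"travel": [0,0.6,0],"delta_rot": [0,0,0]},{"travel": [0,0.6,0],"delta_rot": [0,0,0]},{"travel": [0,0.6,0],"delta_rot": [0,0,0]},{"travel": [0,0.6,0],"delta_rot": [0,0,0]},{"travel": [0,0.6,0],"delta_rot": [0,0,0]}]}}

```text
time_s: 11.23
tcp_pos: [0.5149, 0.1234, 0.0378]
orientation: [0.763, 0.647, -0.0, -0.0]
contact_force: [-1.4, -1.0, 1.1]
grip_width: 0.002
grasp_force: 0.6
```

>>> {"method": "drive_tool", "body": {"steps": [{"travel": [0,0.6,0],"delta_rot": [0,0,0]},{"travel": [0,0.6,0],"delta_rot": [0,0,0]},{"travel": [0,0.6,0],"delta_rot": [0,0,0]},{"travel": [0,0,0],"delta_rot": [0,0,0]},{"travel": [0,0,0],"delta_rot": [0,0,0]}]}}

```text
time_s: 11.65
tcp_pos: [0.5167, 0.1231, 0.0378]
orientation: [0.763, 0.647, 0.0, 0.0]
contact_force: [-0.3, 0.4, -0.4]
grip_width: -0.002
grasp_force: 0.5
```

>>> {"method": "drive_tool", "body": {"steps": [{"travel": [0,0.6,0],"delta_rot": [0,0,0]},{"travel": [0,0.6,0],"delta_rot": [0,0,0]},{"travel": [0,0.6,0],"delta_rot": [0,0,0]},{"travel": [0,0,0],"delta_rot": [0,0,0]},{"travel": [0,0,0],"delta_rot": [0,0,0]}]}}

```text
time_s: 12.07
tcp_pos: [0.5168, 0.1231, 0.0374]
orientation: [0.763, 0.647, -0.001, -0.001]
contact_force: [-9.4, 1.5, 6.4]
grip_width: 0.0
grasp_force: 4.6
```

```bash
python3 pipe.py
```

```text
12.1167 [0.51679217 0.12306593 0.03733412] [-8.66988082  1.34959069  5.43971268]
572 x [-79.1  76.1] y [-22.6 -13.2   8.4] z [31.  49.5 55.7]
ridge y vs x [-0.004 -3.254] z 53.65085427079414
```

The TCP stalled at 9 N, so the pipe is against the stop. I back away along the V, then rise.

>>> {"method": "drive_tool", "body": {"steps": [{"travel": [0,-1,0],"delta_rot": [0,0,0]},{"travel": [0,-2,0],"delta_rot": [0,0,0]},{"travel": [0,-6,0],"delta_rot": [0,0,0]},{"travel": [0,-12,0],"delta_rot": [0,0,0]},{"travel": [0,-15,0],"delta_rot": [0,0,0]}]}}

```text
time_s: 12.53
tcp_pos: [0.4833, 0.1287, 0.0381]
orientation: [0.763, 0.647, 0.001, 0.0]
contact_force: [0.0, -0.3, 1.2]
grip_width: -0.001
grasp_force: 0.0
```

>>> {"method": "drive_tool", "body": {"steps": [{"travel": [0,-10,-15],"delta_rot": [0,0,0]},{"travel": [0,-10,-20],"delta_rot": [0,0,0]},{"travel": [0,0,-20],"delta_rot": [0,0,0]},{"travel": [0,0,-10],"delta_rot": [0,0,0]},{"travel": [0,0,0],"delta_rot": [0,0,0]}]}}

```text
time_s: 12.95
tcp_pos: [0.4654, 0.1324, 0.1059]
orientation: [0.763, 0.647, 0.003, 0.002]
contact_force: [0.1, 0.3, -0.0]
grip_width: -0.0
grasp_force: 0.0
```

```bash
python3 pipe.py
```

```text
13.0 [0.46459005 0.13220294 0.10416469] [-0.22988888  0.11792616 -1.20828031]
565 x [-76.2  76.5] y [-22.8 -13.5   8.3] z [30.7 49.5 55.8]
ridge y vs x [ 0.004 -3.528] z 53.91559441710139
```

View pics/c6.png

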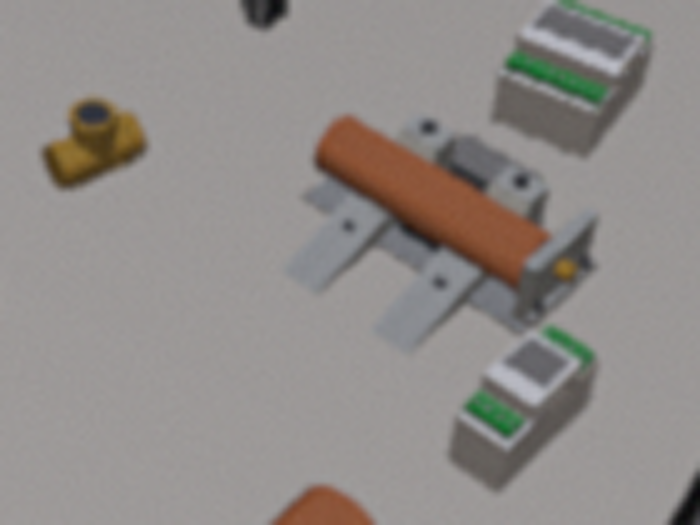

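The pipe lies in the V with its end against the stop plate at (525,270). Everything else is where it was, and the robot is clear.

```bash
python3 -c "
from station import job_done; print(job_done())"
```

```text
the job is handed in; nothing more can be done
None
```

I rolled the small copper pipe up the ramps into the V and pushed it along until it stalled against the end stop at about 9 N; the last image shows nothing else near the cradle moved, and the job is handed in at about 13 s, with no verdict returned.

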